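# Catch the walnut blocks from the gated chute

### The arm

A 6-joint arm with a two-finger parallel gripper is mounted at the origin on a cart in front of the work surface, level with it; the furniture and walls round the work are solid. World frame = base frame: x ahead of the robot, y to its left, z up, the work surface at z = 0. Lengths are in m, angles in degrees, forces in N, time in s.
With the tool pointing down it reaches from about 0.35 to 0.875 m from the base axis. Payload 4.2 kg.
Tool frame: the origin (TCP) lies between the finger pads, 19 mm behind the fingertips; this is the grasp point; z points along the fingers, y is the line along which they close (so a half turn about z gives the same grasp; the last joint's range is limited). The gripper opens to 87 mm and grips with 3 to 60 N. Pads are 19 mm wide; open, the fingers measure 117 mm over their backs; the gripper's body (75 mm by 190 mm) begins 51 mm behind the grasp point.
Start: joints at [-52.449, 22.042, 0.453, 0, -68.411, -14.817], TCP at [0.242, -0.576, 0.241] pointing down, gripper open.
Joint ranges: [-179.83, 179.83], [-69.29, 118.12], [-61.27, 80.66], [-181.25, 117.63], [-171.15, -9.14], [-177.46, 177.46]. Speed limits (degrees/s): [159.86, 159.86, 180, 180, 180, 180].

### API

Orientations are given as a 3x3 rotation matrix whose columns are the frame's x, y, z axes.
In Python, from station import sense, eyes, r gives the robot as it stands.
- The arm moves only by the tool jog_arm, never from a script. Its argument "increments" is a list of rows, each a list of 4 numbers: the shift along the tool's x, y, z normalised to -1 to 1, where 1 is 0.02 m, then the turn about the tool's z normalised to -1 to 1, where 1 is 0.08 rad. A call has 1 to 10 rows; each row shifts and turns the commanded pose from where the row before left it, along the tool's axes as they then stand; what a row does not reach is not made up. A row lasts 1/10 s, in which the tool goes at most 50 mm and 8.59 degrees, less where a joint would pass 70% of its speed; a pose out of reach is approached as far as the arm can. A call with a number of a shift or a turn outside -1 to 1 is refused whole. A call with a gripper value outside its range is refused whole. "grip" is the finger opening in mm, from 0 to 87, set as the call begins (left out, the last holds). The fingers move at their own pace and stop on an object; the grip force is fixed at half the most. Time passes only in rows, so rows that do not move let the fingers close. It gives the time, the measured TCP pose, the force, the opening and the grip force at its end, in the units of the state.
- sense(): the state, without advancing time (a new reading comes with each control period).
- eyes.capture(name): name is "scene" or "top" or "wrist"; returns the picture (384x512x3 uint8, blue, green, red); there is no depth.
- eyes.get_calibration(name): a dict with "camera_matrix" (3x3 intrinsics, pixels), "R" (3x3) and "t" (3): a world point X has camera coordinates R X + t; the wrist camera has in their place "T_tool_cam" (4x4, takes a point from camera to tool coordinates, whose origin is the TCP and whose axes are the flange's). Camera axes: x right, y down, z forward; pixel columns grow to the right and rows downward; lengths in m; the calibration is good to about 2 mm. A picture is of the moment at which its call begins: read the wrist's pose just before it. get_calibration takes no time and is no camera call.
- r.finish_job(): hands the job in; it is judged then, once.
Trained networks look in the newest picture that a camera, given by its name, has taken for a name from the list of things; names that differ only in an ending like _2 or _b are one class to them, and where a whole thing is asked for, a point or a joint stands for the part that bears it (a point fixed in the world has none). Each returns a list of dicts, best first, with "conf" (0 to 1); they miss things now and then, are a little off and sometimes report something else, mostly with a low value. They report only what shows in the picture. A call takes as long as a camera call. They do not tell look-alikes from the thing itself.
- eyes.spot_in(camera, name): "centre" ([x, y, z] in m, in world coordinates, good to about 4 mm: the middle of the surface that is visible of it).
- eyes.outline_of(camera, name): "mask" (384x512 bool, what is visible of it).
The state is a dict: "time_s": time; "joints": joint angles; "joint_velocities": joint speeds; "effort": joint torques, N m; "tcp_pos": TCP position; "ee_rot": TCP orientation; "wrist_force": force on the tool from outside, world axes, zero at the start; "moment": the same for the moment, N m; "gripper_width": opening from 0.0 (shut) to 1.0 (fully open); "gripper_force": force on a finger pad.
Only numpy, scipy, OpenCV 4.12 (cv2) and the standard library are available. Lean on these libraries where they do the work, as an engineer would, in place of code of your own. Each camera call takes 0.05 s, during which the arm holds its last target. There are 200 camera calls.

### The job

Take the plywood catch box by its leaning grip plate, hold it under the mouth of the sloping chute and use the tops of its side walls to push the gate's two lifting arms up, all the way to the stop but without forcing it, so that both walnut blocks slide down into the box. Then lower the box so that the gate drops shut, and set the box, upright with both blocks in it, on the dark wooden board and let go of it. Leave the G-clamp, the dusting brush and the oil can where they lie.

Things in the scene. Friction and masses are not known exactly. Their poses are not given: they have to be found in the camera images.
- catch_box: Loose open plywood box, 0.26 kg, 136 (x) x 124 (y) mm outside, walls and floor 5 mm. Origin: centre of underside, z up. Side and front (-x) walls 100 mm high, back wall (+x) only 80 mm. From the front wall a flat grip plate, 60 mm wide (y), 14 mm thick, leans out 30 degrees from vertical to -x, upper edge at x -118, z 154 mm. Starts upright on the bench, plate towards the robot or its right.
- grip (a point): On the box's grip plate: middle of its thickness, 27 mm below its upper edge, at x -103, y 0, z 130 mm in the box's frame, axes of the box. The plate rises along (-0.5, 0, 0.866) of that frame. A good place for the TCP; lean the tool with the plate, as only pads flat on its two faces hold the load level.
- chute: Fixed stand with sheet-metal trough. Origin: on the bench below the middle of the lower lip; +x (level) points up-slope, z up. Trough rises 30 degrees to +x, 64 mm wide (74 over its edges), 215 mm along the slope. Legs and cross rail below it at x 38 to 54 mm, y +-45; foot board 8 mm high, x -46 to 54, y +-63 mm; bridge on top at x 39 to 49, 333 mm high.
- chute_lip (a point): Middle of the trough's lower lip, where the blocks come out, 185 mm above the bench; axes of the chute.
- gate: Steel lift gate of the chute, 0.28 kg, some friction. Its frame equals the chute's when shut; slides straight up about 49 mm to a hard stop, falls shut by itself. Blade crosses the trough at x 26 mm; blocks pass only when it is almost fully up. Two flat lifting arms outside the trough: x -42 to 30 mm, 45 to 70 mm either side of y 0, 6 mm thick, underside at z 148 mm when shut.
- arms_mid (a point): Fixed to the gate: point midway between its two lifting arms at the level of their undersides, x -48, z 148 mm in the gate's frame. With the box's centre below this point and its x along the chute's x, the tops of its side walls lie under the arms and its low back wall below the trough, 18 mm short of the legs.
- board: Fixed dark wooden board, 200 x 200 x 9 mm, flat on the bench. Origin: centre of its underside; its top is 9 mm up.
- block_1_mid (a point): Middle of the first walnut block, 50 x 70 x 40 mm, about 0.09 kg, lying in the trough just behind the gate, its y (70 mm) up the slope.
- block_2_mid (a point): Middle of the second, equal walnut block, behind the first.
- g_clamp: Small loose green G-clamp lying flat, 140 x 94 x 13 mm; bystander. Origin: centre of its underside.
- dust_brush: Loose flat dusting brush, 40 x 222 (its y) x 17 mm; bystander. Origin: centre of its underside.
- oil_can: Loose oil can with a long bent spout, 62 x 63 x 133 mm high; bystander. Origin: centre of its underside.
There are look-alikes about, which are no part of the job. What is shaped like the part that bears block_2_mid but orange is not meant.

How it is judged:
By the outcome, as a careful person would: the job done as asked, in the order asked, and still so for the second after the job is handed in, with the robot touching nothing.
It also fails if it takes over 56 s, if anything falls off the work surface, if the arm or the gripper's body presses on something with over 40 N, if the wrist force passes 120 N, or if a joint passes its speed limit or range.

## Working session

There is one attempt and no reset: what is moved stays moved. The work goes in short steps, Python scripts to look and compute and a tool call to move; the robot and the scene stay as the last step left them, time stands still between calls to the robot, and variables do not carry over. Pictures are saved under pics/ and viewed, at most 10 in all, crops included, and the job is handed in when it is done.

Besides the shell and the picture viewer there is one more tool, called after ">>>" as name(argument=value, ...) on one line, values as JSON. jog_arm: Moves the arm, as the interface text tells. Its arguments: {"type":"object","properties":{"increments":{"type":"array"},"grip":{"type":"number"}},"required":["increments"]}

```bash
ls; mkdir -p pics; python3 - <<'E'
from station import sense, eyes, r
import cv2,numpy as np
np.set_printoptions(precision=4,suppress=True)
s=sense(); print(s)
a=eyes.capture("scene"); b=eyes.capture("top"); cv2.imwrite("pics/s0.png",a); cv2.imwrite("pics/t0.png",b)
for n in ["catch_box","grip","chute","chute_lip","gate","arms_mid","board","block_1_mid","g_clamp","dust_brush","oil_can"]:
    for c in ["scene","top"]:
        K=eyes.get_calibration(c)
        for d in eyes.spot_in(c,n)[:3]:
            X=K["R"]@np.array(d["centre"])+np.ravel(K["t"]); p=K["camera_matrix"]@X
            print(n,c,round(d["conf"],2),np.round(d["centre"],3),np.round(p[:2]/p[2]))
for c in ["scene","top"]:
    K=eyes.get_calibration(c); print(c,-K["R"].T@np.ravel(K["t"]),K["R"],K["camera_matrix"])
print(eyes.get_calibration("wrist"))
E
```

```text
pics
{'time_s': 0.0, 'joints': array([-52.4481,  22.0909,   0.3795,  -0.0297, -68.4108, -14.8143]), 'joint_velocities': array([-0.0021, -0.0421, -0.0064,  0.0458,  0.0167,  0.0874]), 'effort': array([  0.001 , -39.0664,  18.7413,   4.2203,   0.0111,  -0.0002]), 'tcp_pos': array([ 0.2414, -0.5759,  0.2402]), 'ee_rot': array([[-0.9224, -0.3863, -0.0009],
       [-0.3863,  0.9224,  0.002 ],
       [ 0.0001,  0.0022, -1.    ]]), 'wrist_force': array([ 0.2785,  0.2248, -1.1504]), 'moment': array([0.0239, 0.0367, 0.0075]), 'gripper_force': 0.0, 'gripper_width': 1.0017573878975803}
catch_box scene 0.64 [ 0.519 -0.302  0.064] [296. 162.]
catch_box top 0.74 [ 0.532 -0.314  0.039] [345. 184.]
grip scene 0.8 [ 0.523 -0.303  0.065] [295. 162.]
grip top 0.67 [ 0.535 -0.316  0.035] [345. 184.]
chute scene 0.81 [0.529 0.226 0.189] [227. 196.]
chute scene 0.39 [0.493 0.212 0.169] [236. 201.]
chute top 0.65 [0.548 0.194 0.188] [238. 178.]
chute top 0.61 [ 0.534 -0.313  0.035] [344. 184.]
chute_lip scene 0.9 [0.528 0.225 0.19 ] [227. 196.]
chute_lip top 0.68 [0.541 0.195 0.186] [238. 179.]
gate scene 
[... 903 characters left out ...]
7931 -0.609   0.0133]
 [-0.4058  0.5119 -0.7572]
 [ 0.4543 -0.6059 -0.653 ]] [[352.0453   0.     251.9701]
 [  0.     352.0453 193.1522]
 [  0.       0.       1.    ]]
top [0.1067 0.1575 1.9372] [[-0.0426 -0.9991  0.0032]
 [-0.9775  0.041  -0.2071]
 [ 0.2068 -0.012  -0.9783]] [[406.0425   0.     251.6656]
 [  0.     406.0425 192.8504]
 [  0.       0.       1.    ]]
{'camera_matrix': array([[317.102 ,   0.    , 264.6269],
       [  0.    , 317.102 , 189.9294],
       [  0.    ,   0.    ,   1.    ]]), 'T_tool_cam': array([[-0.0003, -0.9543, -0.2989,  0.0827],
       [ 1.    , -0.0003,  0.0002, -0.0004],
       [-0.0002, -0.2989,  0.9543, -0.1444],
       [ 0.    ,  0.    ,  0.    ,  1.    ]])}
```

View pics/s0.png

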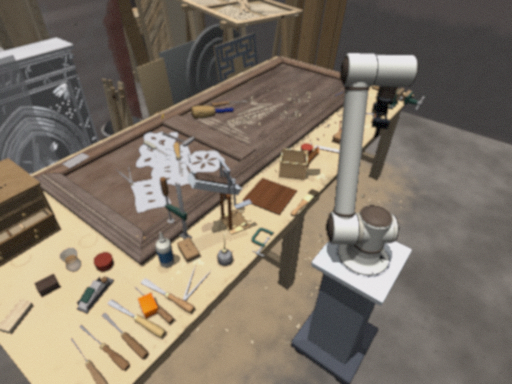

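View pics/t0.png

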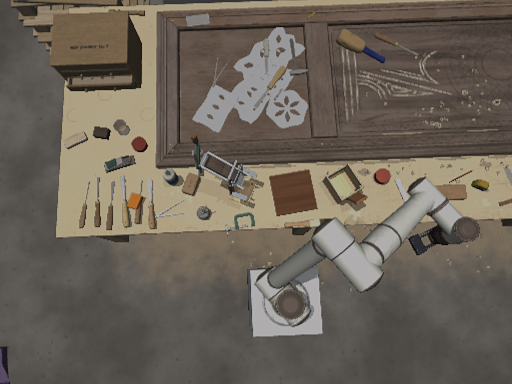

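```bash
python3 - <<'E'
import cv2,numpy as np
b=cv2.imread("pics/t0.png")[145:235,185:385]; a=cv2.imread("pics/s0.png")[140:270,150:330]
b=cv2.resize(b,(800,360),interpolation=cv2.INTER_CUBIC); a=cv2.resize(a,(720,520),interpolation=cv2.INTER_CUBIC)
cv2.imwrite("pics/t0c.png",b); cv2.imwrite("pics/s0c.png",a)
E
```

```text
(no output)
```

View pics/t0c.png

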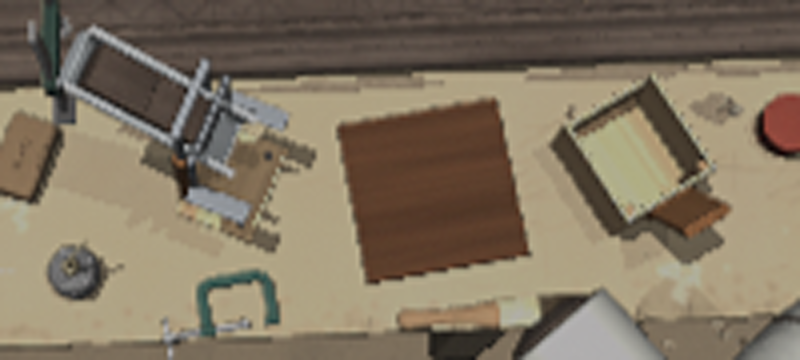

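View pics/s0c.png

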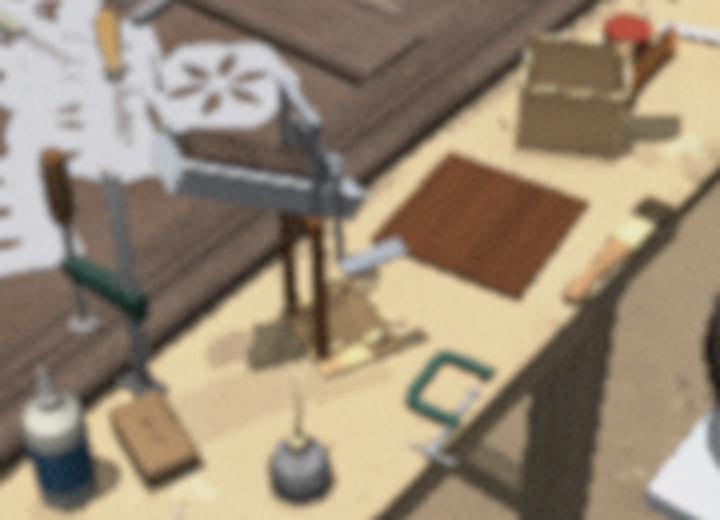

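```bash
cat > h.py <<'E'
from station import sense, eyes, r
import cv2,numpy as np
from scipy.optimize import minimize
np.set_printoptions(precision=4,suppress=True)
def cal(c,s=None):
    K=eyes.get_calibration(c)
    if c!="wrist": return K["camera_matrix"],K["R"],np.ravel(K["t"])
    T=np.eye(4);T[:3,:3]=s["ee_rot"];T[:3,3]=s["tcp_pos"]; W=np.linalg.inv(T@K["T_tool_cam"])
    return K["camera_matrix"],W[:3,:3],W[:3,3]
def proj(P,C):
    p=(C[1]@np.asarray(P,float).T).T+C[2]; q=(C[0]@p.T).T; return q[:,:2]/q[:,2:]
def bx(x0,x1,y0,y1,z0,z1): return np.array([[x,y,z] for x in(x0,x1) for y in(y0,y1) for z in(z0,z1)])/1e3
S=np.array([-.5,0,.866]);N=np.array([.866,0,.5]);g=np.array([-.103,0,.130])
BOX=[bx(-68,68,-62,-57,0,100),bx(-68,68,57,62,0,100),bx(-68,-63,-62,62,0,100),bx(63,68,-62,62,0,80),bx(-68,68,-62,62,0,5),
 np.array([g+a*S+b*N+[0,c,0] for a in(.027,-.07) for b in(-.007,.007) for c in(-.03,.03)])]
CH=[]
a=np.deg2rad(30);u=np.array([np.cos(a),0,np.sin(a)]);n=np.array([-np.sin(a),0,np.cos(a)]);L=np.array([0,0,.185])
ARMS=[bx(-42,30,45,70,148,154),bx(-42,30,-70,-45,148,154)]
FOOT=[bx(-46,54,-63,63,0,8)]
TR=[np.array([L+s*u+h*n+[0,c,0] for s in(0,.215) for h in(0,.02) for c in(-.037,.037)])]
def pose(P,x,z=0):
    c,s=np.cos(x[2]),np.sin(x[2]); return P@np.array([[c,-s,0],[s,c,0],[0,0,1]]).T+[x[0],x[1],z]
def sil(parts,x,C,z=0,up=4):
    m=np.zeros((384*up,512*up),np.uint8)
    for P in parts: cv2.fillConvexPoly(m,cv2.convexHull(np.round((proj(pose(P,x,z),C)+.5)*up).astype(np.int32)),1)
    return cv2.resize(m.astype(np.float32),(512,384),interpolation=cv2.INTER_AREA)
def fit(parts,x0,obs,z=0):
    def f(x):
        e=0
        for M,C in obs:
            m=sil(parts,x,C,z); e-=np.minimum(m,M).sum()/np.maximum(m,M).sum()
        return e/len(obs)
    b=None
    for d in(0,.3,-.3):
        s0=np.array(x0)+[0,0,d]; o=minimize(f,s0,method="Nelder-Mead",options=dict(initial_simplex=s0+np.vstack([np.zeros(3),np.diag([.02,.02,.15])]),xatol=2e-4,fatol=1e-4))
        if b is None or o.fun<b.fun:b=o
    return b.x,-b.fun
E
python3 - <<'E'
from h import *
C={c:cal(c) for c in("scene","top")}
for c in C: eyes.capture(c)
def m(c,n):
    d=eyes.outline_of(c,n); print(c,n,[(round(k["conf"],2),int(k["mask"].sum()),np.round(np.argwhere(k["mask"]).mean(0)[::-1])) for k in d[:3]]); return d[0]["mask"].astype(np.float32)
B={c:m(c,"catch_box") for c in C}; G={c:m(c,"gate") for c in C}; H={c:m(c,"chute") for c in C}; D={c:m(c,"board") for c in C}
obs=lambda M,cs=("scene","top"):[(M[c],C[c]) for c in cs]
for cs in(("scene",),("top",),("scene","top")):
    x,v=fit(BOX,[.53,-.31,.55],obs(B,cs)); print("box",cs,x,np.degrees(x[2]),v)
    x,v=fit([bx(-100,100,-100,100,0,9)],[.51,-.06,-.1],obs(D,cs)); print("board",cs,x,np.degrees(x[2]),v)
for c in C: cv2.imwrite(f"pics/m_{c}.png",np.dstack([G[c],H[c],B[c]])*255)
# arms by hand from the crop centres
K=C["top"]
for p in [(262,108),(218,203)]:
    px=np.array(p)/4+[185-.4,145-.4]; d=K[1].T@np.linalg.inv(K[0])@[*px,1]; o=-K[1].T@K[2]; print("arm",o+d*(.154-o[2])/d[2])
E
```

```text
scene catch_box [(0.88, 888, array([295., 163.])), (0.38, 1120, array([270., 196.]))]
top catch_box [(0.58, 1110, array([345., 185.]))]
scene gate [(0.47, 170, array([236., 194.]))]
top gate [(0.81, 159, array([245., 178.])), (0.63, 152, array([239., 220.])), (0.44, 846, array([238., 182.]))]
scene chute [(0.57, 1445, array([225., 200.]))]
top chute [(0.81, 925, array([237., 180.]))]
scene board [(0.94, 1132, array([269., 196.]))]
top board [(0.61, 1614, array([292., 192.]))]
box ('scene',) [ 0.5344 -0.2945  0.4879] 27.953593395885353 0.9464429616928101
board ('scene',) [ 0.5147 -0.0623  0.1301] 7.452408225090275 0.9370483756065369
box ('top',) [ 0.5362 -0.2997  0.4923] 28.204050905000624 0.9609608054161072
board ('top',) [ 0.5143 -0.0646  0.1325] 7.593820058264605 0.9540021419525146
box ('scene', 'top') [ 0.5365 -0.2987  0.4874] 27.927891487213632 0.9463824033737183
board ('scene', 'top') [ 0.5137 -0.0636  0.1221] 6.996488135438195 0.9442107081413269
arm [0.5825 0.1386 0.154 ]
arm [0.4746 0.1924 0.154 ][ WARN:0@8.681] global loadsave.cpp:1063 imwrite_ Unsupported depth image for selected encoder is fallbacked to CV_8U.
```

```bash
cat >> h.py <<'E'
def go(p,head=None,axis=1):
    """units (rows of 1) to reach p; head = wanted heading (deg) of tool axis"""
    s=sense(); R=s["ee_rot"]; d=np.asarray(p)-s["tcp_pos"]; out=R.T@d/.02
    th=0
    if head is not None:
        h=np.degrees(np.arctan2(R[1,axis],R[0,axis])); th=-np.radians((head-h+90)%180-90)/.08
    print("t",s["time_s"],"tcp",s["tcp_pos"],"units xyz (before turn)",out,"turn",th)
E
python3 - <<'E'
from h import *
go([.4526,-.3434,.19],118)
go([.4526,-.3434,.115])
C={c:cal(c) for c in("scene","top")}
A=np.array([.5285,.1655,np.radians(63.5)])
im=cv2.imread("pics/m_top.png"); im2=cv2.imread("pics/m_scene.png")
# hand edge refinement: fit chute mask with all parts
PARTS=TR+ARMS+FOOT+[bx(38,54,-45,-35,0,210),bx(38,54,35,45,0,210),bx(39,49,-45,45,320,333),bx(39,49,-45,-38,190,333),bx(39,49,38,45,190,333)]
x0=[.5285+.006*.446,.1655+.006*.895,A[2]]
for c,i in(("top",im),("scene",im2)):
    U=((i[:,:,0]>0)|(i[:,:,1]>0)).astype(np.float32); x,v=fit(PARTS,x0,[(U,C[c])]); print(c,x,np.degrees(x[2]),v)
    m=sil(PARTS,x,C[c])>.5; y,xx=190,230
    cv2.imwrite(f"pics/c_{c}.png",cv2.resize(np.dstack([U*255,m*255,i[:,:,0]])[130:260,170:290].astype(np.uint8),None,fx=4,fy=4))
E
```

```text
t 1.7 tcp [ 0.2416 -0.5764  0.2413] units xyz (before turn) [-14.2341   6.6677   2.5633] turn -1.1488618154787096
t 1.7 tcp [ 0.2416 -0.5764  0.2413] units xyz (before turn) [-14.2339   6.6678   6.3133] turn 0
top [0.5346 0.1737 1.1234] 64.36563198839478 0.6189247369766235
scene [0.5321 0.1777 1.1345] 64.9992994394466 0.7669324278831482
```

>>> jog_arm(increments=[[-0.95,0.445,0.17,0],[-0.95,0.445,0.17,0],[-0.95,0.445,0.17,0],[-0.95,0.445,0.17,0],[-0.95,0.445,0.17,0],[-0.95,0.445,0.17,0],[-0.95,0.445,0.17,0],[-0.95,0.445,0.17,0],[-0.95,0.445,0.17,0],[-0.95,0.445,0.17,0]], grip=87)

```text
time_s: 2.7
tcp_pos: [0.383, -0.4203, 0.2073]
ee_rot: [[-0.922, -0.386, 0.0], [-0.386, 0.922, -0.0], [-0.0, -0.0, -1.0]]
wrist_force: [1.2, -0.3, 0.7]
gripper_width: 0.997
gripper_force: 0.0
```

>>> jog_arm(increments=[[-0.95,0.445,0.17,0],[-0.95,0.445,0.17,0],[-0.95,0.445,0.17,0],[-0.95,0.445,0.17,0],[-0.95,0.445,0.17,0],[0,0,0,-0.57],[0,0,0,-0.57],[0,0,0,0]])

```text
time_s: 3.5
tcp_pos: [0.453, -0.343, 0.1903]
ee_rot: [[-0.883, -0.469, 0.0], [-0.469, 0.883, -0.0], [-0.0, -0.0, -1.0]]
wrist_force: [0.4, -0.3, -0.6]
gripper_width: 0.998
gripper_force: 0.0
```

```bash
python3 - <<'E'
from h import *
go([.4526,-.3434,.115],118)
s=sense(); im=eyes.capture("wrist"); C=cal("wrist",s); x=[.5365,-.2987,np.radians(28)]
for P in BOX:
    h=cv2.convexHull(np.round(proj(pose(P,x),C)).astype(np.int32)); cv2.polylines(im,[h],True,(0,0,255),1)
cv2.imwrite("pics/w1.png",im)
E
```

```text
t 3.5 tcp [ 0.453  -0.343   0.1903] units xyz (before turn) [ 0.0295 -0.0086  3.7651] turn -0.003371211544885675
```

View pics/w1.png

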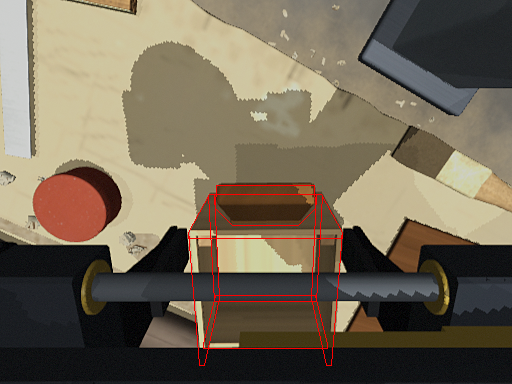

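>>> jog_arm(increments=[[0,0,0.94,0],[0,0,0.94,0],[0,0,0.94,0],[0,0,0.94,0]])

```text
time_s: 3.95
tcp_pos: [0.4527, -0.3434, 0.1145]
ee_rot: [[-0.884, -0.468, 0.0], [-0.468, 0.884, -0.0], [-0.0, -0.0, -1.0]]
wrist_force: [0.2, 0.5, -0.7]
gripper_width: 0.998
gripper_force: 0.0
```

>>> jog_arm(increments=[[0,0,0,0],[0,0,0,0],[0,0,0,0],[0,0,0,0],[0,0,0,0],[0,0,0,0]], grip=50)

```text
time_s: 4.55
tcp_pos: [0.4531, -0.3433, 0.1161]
ee_rot: [[-0.883, -0.469, 0.001], [-0.469, 0.883, -0.001], [-0.001, -0.001, -1.0]]
wrist_force: [-1.2, 0.3, 5.1]
gripper_width: 0.686
gripper_force: 29.9
```

>>> jog_arm(increments=[[0.32,-0.6,0,0],[0.32,-0.6,0,0],[0.32,-0.6,0,0],[0.32,-0.6,0,0]])

```text
time_s: 4.95
tcp_pos: [0.4532, -0.3979, 0.1157]
ee_rot: [[-0.883, -0.469, 0.001], [-0.469, 0.883, 0.001], [-0.001, -0.0, -1.0]]
wrist_force: [0.8, 5.5, 5.8]
gripper_width: 0.688
gripper_force: 30.0
```

>>> jog_arm(increments=[[0,0,0,-0.8],[0,0,0,-0.8],[0,0,0,-0.8],[0,0,0,-0.8],[0,0,0,-0.8],[0,0,0,-0.8],[0,0,0,-0.8],[0,0,0,-0.8],[0,0,0,0]])

```text
time_s: 5.85
tcp_pos: [0.4548, -0.399, 0.1162]
ee_rot: [[-0.541, -0.841, 0.005], [-0.841, 0.541, -0.003], [-0.0, -0.006, -1.0]]
wrist_force: [3.3, 0.4, 4.4]
gripper_width: 0.688
gripper_force: 29.9
```

>>> jog_arm(increments=[[0,0,0,0],[0,0,0,0],[0,0,0,0]], grip=87)

```text
time_s: 6.15
tcp_pos: [0.4514, -0.3973, 0.114]
ee_rot: [[-0.541, -0.841, -0.003], [-0.841, 0.541, 0.001], [0.0, 0.003, -1.0]]
wrist_force: [0.5, 0.1, -0.2]
gripper_width: 0.876
gripper_force: 0.0
```

>>> jog_arm(increments=[[0,0,-1,0],[0,0,-1,0],[0,0,-1,0],[0,0,-1,0],[0,0,-1,0],[0,0,-1,0],[0,0,0,0]])

```text
time_s: 6.85
tcp_pos: [0.4533, -0.3984, 0.2376]
ee_rot: [[-0.54, -0.841, 0.004], [-0.841, 0.54, -0.003], [0.001, -0.005, -1.0]]
wrist_force: [0.1, 0.2, 0.3]
gripper_width: 1.0
gripper_force: 0.0
```

```bash
python3 - <<'E'
from h import *
s=sense();print(s["joints"],s["time_s"])
eyes.capture("top");d=eyes.outline_of("top","catch_box");x,v=fit(BOX,[.5,-.31,1.1],[(d[0]["mask"].astype(np.float32),cal("top"))]);print(x,np.degrees(x[2]),v)
eyes.capture("scene");d=eyes.outline_of("scene","catch_box");x,v=fit(BOX,[.5,-.31,1.1],[(d[0]["mask"].astype(np.float32),cal("scene"))]);print(x,np.degrees(x[2]),v)
E
```

```text
[-25.926   19.9662  -3.2599   0.0711 -66.5138  -6.8106] 6.85
[ 0.5061 -0.321   1.0044] 57.54832607020212 0.15707752108573914
[ 0.506  -0.3171  0.9554] 54.742012169992144 0.9310788512229919
```

>>> jog_arm(increments=[[0,0,1,0],[0,0,1,0],[0,0,1,0],[0,0,1,0],[0,0,1,0],[0,0,1,0]])

```text
time_s: 7.65
tcp_pos: [0.4518, -0.3971, 0.1128]
ee_rot: [[-0.541, -0.841, -0.003], [-0.841, 0.541, 0.001], [0.0, 0.003, -1.0]]
wrist_force: [-0.3, 0.1, 0.5]
gripper_width: 1.002
gripper_force: 0.0
```

>>> jog_arm(increments=[[0,0,0,0],[0,0,0,0],[0,0,0,0],[0,0,0,0],[0,0,0,0],[0,0,0,-0.8],[0,0,0,-0.8],[0,0,0,0]], grip=50)

```text
time_s: 8.45
tcp_pos: [0.4536, -0.3977, 0.1162]
ee_rot: [[-0.428, -0.904, 0.002], [-0.904, 0.428, -0.001], [-0.0, -0.003, -1.0]]
wrist_force: [0.9, 0.6, 1.7]
gripper_width: 0.685
gripper_force: 29.9
```

>>> jog_arm(increments=[[0,0,0,0],[0,0,0,0],[0,0,0,0]], grip=87)

```text
time_s: 8.75
tcp_pos: [0.4523, -0.3975, 0.1148]
ee_rot: [[-0.429, -0.903, -0.001], [-0.903, 0.429, 0.0], [0.0, 0.001, -1.0]]
wrist_force: [0.5, -0.5, 0.8]
gripper_width: 0.876
gripper_force: 0.0
```

>>> jog_arm(increments=[[0,0,-1,0],[0,0,-1,0],[0,0,-1,0],[0,0,-1,0],[0,0,-1,0],[0,0,-1,0],[0,0,-1,0],[0,0,-1,0],[0,0,-1,0],[0,0,0,0]])

```text
time_s: 9.75
tcp_pos: [0.4535, -0.3984, 0.2982]
ee_rot: [[-0.429, -0.903, 0.005], [-0.903, 0.429, -0.004], [0.001, -0.006, -1.0]]
wrist_force: [1.7, 0.6, 0.6]
gripper_width: 0.999
gripper_force: 0.0
```

```bash
python3 - <<'E'
from h import *
s=sense();print(s["joints"],s["time_s"])
for c in("top","scene"):
    eyes.capture(c)
    for d in eyes.outline_of(c,"catch_box")[:2]:
        x,v=fit(BOX,[.5,-.31,1.1],[(d["mask"].astype(np.float32),cal(c))]);print(c,d["conf"],x,np.degrees(x[2]),v)
E
```

```text
[-25.9167  17.9146   2.464    0.0696 -74.2126   0.5136] 9.75
top 0.53 [ 0.5033 -0.2969  1.0613] 60.80630924406233 0.2146524041891098
scene 0.76 [ 0.4949 -0.31    1.0941] 62.687382548682216 0.956171989440918
```

>>> jog_arm(increments=[[-0.95,0.2,-0.5,-0.98],[-0.95,0.2,-0.5,-0.98],[-0.95,0.2,-0.5,-0.98],[-0.95,0.2,-0.5,-0.98],[-0.95,0.2,-0.5,-0.98],[-0.95,0.2,-0.5,-0.98],[-0.95,0.2,-0.5,-0.98],[-0.95,-0.35,-0.5,-0.98],[-0.95,-0.35,-0.5,-0.98],[-0.95,-0.35,-0.5,-0.98]])

```text
time_s: 10.95
tcp_pos: [0.4627, -0.2026, 0.394]
ee_rot: [[0.337, -0.941, -0.003], [-0.941, -0.337, 0.001], [-0.001, 0.002, -1.0]]
wrist_force: [-0.4, -0.6, -0.0]
gripper_width: 0.998
gripper_force: 0.0
```

>>> jog_arm(increments=[[-0.95,-0.35,0,-0.98],[-0.95,-0.35,0,-0.98],[-0.95,-0.35,0,-0.98],[-0.7,-0.75,0,-0.98],[-0.7,-0.75,0,-0.98],[-0.7,-0.75,0,-0.98],[-0.7,-0.75,0,-0.98],[-0.7,-0.75,0,-0.98],[-0.7,-0.75,0,-0.98],[-0.7,-0.75,0,-0.98]])

```text
time_s: 11.95
tcp_pos: [0.4596, -0.0004, 0.3936]
ee_rot: [[0.904, -0.428, -0.003], [-0.428, -0.904, -0.001], [-0.002, 0.002, -1.0]]
wrist_force: [-0.2, -0.8, -0.5]
gripper_width: 0.998
gripper_force: 0.0
```

```bash
python3 - <<'E'
from h import *
go([.36,.74,.4],244.5)
E
```

```text
t 11.95 tcp [ 0.4596 -0.0004  0.3936] units xyz (before turn) [-20.355  -31.3177  -0.3301] turn 0.03165034014991904
```

>>> jog_arm(increments=[[-0.65,-1,0,0],[-0.65,-1,0,0],[-0.65,-1,0,0],[-0.65,-1,0,0],[-0.65,-1,0,0],[-0.65,-1,0,0],[-0.65,-1,0,0],[-0.65,-1,0,0],[-0.65,-1,0,0],[-0.65,-1,0,0]])

```text
time_s: 12.95
tcp_pos: [0.4284, 0.2361, 0.3937]
ee_rot: [[0.902, -0.431, -0.002], [-0.431, -0.902, -0.002], [-0.001, 0.002, -1.0]]
wrist_force: [0.4, -0.3, -0.2]
gripper_width: 1.0
gripper_force: 0.0
```

>>> jog_arm(increments=[[-0.65,-1,0,0],[-0.65,-1,0,0],[-0.65,-1,0,0],[-0.65,-1,0,0],[-0.65,-1,0,0],[-0.65,-1,0,0],[-0.65,-1,0,0],[-0.65,-1,0,0],[-0.65,-1,0,0],[-0.65,-1,0,0]])

```text
time_s: 13.95
tcp_pos: [0.3975, 0.4726, 0.3934]
ee_rot: [[0.902, -0.431, -0.001], [-0.431, -0.902, -0.002], [-0.0, 0.003, -1.0]]
wrist_force: [-0.7, 0.0, 0.1]
gripper_width: 1.003
gripper_force: 0.0
```

>>> jog_arm(increments=[[-0.65,-1,0,0],[-0.65,-1,0,0],[-0.65,-1,0,0],[-0.65,-1,0,0],[-0.65,-1,0,0],[-0.65,-1,0,0],[-0.65,-1,0,0],[-0.65,-1,0,0],[-0.65,-1,0,0],[-0.65,-1,0,0]])

```text
time_s: 14.95
tcp_pos: [0.3665, 0.7092, 0.3931]
ee_rot: [[0.902, -0.431, -0.001], [-0.431, -0.902, -0.003], [0.0, 0.003, -1.0]]
wrist_force: [0.0, 0.3, 0.2]
gripper_width: 1.002
gripper_force: 0.0
```

>>> jog_arm(increments=[[0,-1,0,0],[0,-1,0,0],[0,-1,0,0],[0,-1,0,0],[0,-1,0,0]])

```text
time_s: 15.45
tcp_pos: [0.3961, 0.7725, 0.3731]
ee_rot: [[0.902, -0.431, 0.012], [-0.431, -0.902, 0.019], [0.003, -0.022, -1.0]]
wrist_force: [0.4, 0.5, 0.7]
gripper_width: 0.999
gripper_force: 0.0
```

>>> jog_arm(increments=[[0,-1,0,0],[0,-1,0,0],[0,-1,0,0],[0,-1,0,0]])

```text
time_s: 15.85
tcp_pos: [0.4065, 0.7971, 0.3527]
ee_rot: [[0.902, -0.43, 0.036], [-0.431, -0.9, 0.063], [0.006, -0.072, -0.997]]
wrist_force: [1.0, -0.2, -0.1]
gripper_width: 1.002
gripper_force: 0.0
```

>>> jog_arm(increments=[[0,-1,-1,0],[0,-1,-1,0],[0,-1,-1,0],[0,-1,-1,0]])

```text
time_s: 16.25
tcp_pos: [0.4021, 0.7936, 0.3964]
ee_rot: [[0.902, -0.426, 0.07], [-0.432, -0.894, 0.119], [0.012, -0.137, -0.99]]
wrist_force: [-0.1, -0.2, -0.2]
gripper_width: 0.997
gripper_force: 0.0
```

```bash
python3 - <<'E'
from h import *
s=sense();print(s["joints"],s["tcp_pos"],s["ee_rot"])
E
```

```text
[  74.1226   54.3893   80.6538    2.0923 -108.5849   -8.8625] [0.4021 0.7936 0.3964] [[ 0.9019 -0.4263  0.0698]
 [-0.4318 -0.8941  0.1188]
 [ 0.0117 -0.1373 -0.9905]]
```

>>> jog_arm(increments=[[0,-1,-1,0],[0,-1,-1,0],[0,-1,-1,0],[0,-1,-1,0],[0,-1,-1,0],[0,-1,-1,0],[0,-1,-1,0],[0,-1,-1,0]])

```text
time_s: 17.05
tcp_pos: [0.3894, 0.7806, 0.483]
ee_rot: [[0.901, -0.413, 0.133], [-0.433, -0.872, 0.227], [0.022, -0.262, -0.965]]
wrist_force: [0.4, 0.4, 0.9]
gripper_width: 0.999
gripper_force: 0.0
```

>>> jog_arm(increments=[[0,-1,-1,0],[0,-1,-1,0],[0,-1,-1,0],[0,-1,-1,0],[0,-1,-1,0],[0,-1,-1,0],[0,-1,-1,0],[0,-1,-1,0],[0,-1,-1,0],[0,-1,-1,0]])

```text
time_s: 18.05
tcp_pos: [0.3646, 0.7484, 0.5973]
ee_rot: [[0.899, -0.385, 0.21], [-0.437, -0.825, 0.359], [0.035, -0.414, -0.91]]
wrist_force: [-0.5, 0.4, -0.3]
gripper_width: 0.998
gripper_force: 0.0
```

>>> jog_arm(increments=[[0,-1,-0.5,0],[0,-1,-0.5,0],[0,-1,-0.5,0]])

```text
time_s: 18.35
tcp_pos: [0.3643, 0.7522, 0.6099]
ee_rot: [[0.898, -0.376, 0.228], [-0.438, -0.81, 0.391], [0.038, -0.451, -0.892]]
wrist_force: [-0.4, 0.9, 0.2]
gripper_width: 1.0
gripper_force: 0.0
```

>>> jog_arm(increments=[[0,-1,-1,0],[0,-1,-1,0],[0,-1,-1,0]])

```text
time_s: 18.65
tcp_pos: [0.3538, 0.7362, 0.6476]
ee_rot: [[0.897, -0.365, 0.25], [-0.44, -0.789, 0.429], [0.041, -0.495, -0.868]]
wrist_force: [-0.1, 0.3, 0.1]
gripper_width: 0.998
gripper_force: 0.0
```

```bash
python3 - <<'E'
from h import *
s=sense();print(s["joints"],s["tcp_pos"],s["ee_rot"])
y=s["ee_rot"][:,1];print(np.degrees(np.arctan2(y[1],y[0]))%360)
x=[.4949,-.31,np.radians(63.5)]
G=pose(g,x);print("grip",G); 
go(G-.12*s["ee_rot"][:,2])
go(G)
E
```

```text
[  78.8138   39.214    80.6471    9.5796 -102.8459   -9.8294] [0.3538 0.7362 0.6476] [[ 0.8969 -0.3647  0.2503]
 [-0.4404 -0.7886  0.4291]
 [ 0.0409 -0.4951 -0.8679]]
245.18079581562984
grip [ 0.4489 -0.4022  0.13  ]
t 18.65 tcp [0.3538 0.7362 0.6476] units xyz (before turn) [28.2776 55.9651 -6.7736] turn 0
t 18.65 tcp [0.3538 0.7362 0.6476] units xyz (before turn) [28.2776 55.9651 -0.7736] turn 0
```

>>> jog_arm(increments=[[0.69,0.98,-0.19,0],[0.69,0.98,-0.19,0],[0.69,0.98,-0.19,0],[0.69,0.98,-0.19,0],[0.69,0.98,-0.19,0],[0.69,0.98,-0.19,0],[0.69,0.98,-0.19,0],[0.69,0.98,-0.19,0],[0.69,0.98,-0.19,0],[0.69,0.98,-0.19,0]])

```text
time_s: 19.65
tcp_pos: [0.3959, 0.51, 0.5923]
ee_rot: [[0.897, -0.364, 0.251], [-0.44, -0.789, 0.429], [0.041, -0.495, -0.868]]
wrist_force: [-0.0, 0.5, -0.7]
gripper_width: 1.0
gripper_force: 0.0
```

>>> jog_arm(increments=[[0.69,0.98,-0.19,0],[0.69,0.98,-0.19,0],[0.69,0.98,-0.19,0],[0.69,0.98,-0.19,0],[0.69,0.98,-0.19,0],[0.69,0.98,-0.19,0],[0.69,0.98,-0.19,0],[0.69,0.98,-0.19,0],[0.69,0.98,-0.19,0],[0.69,0.98,-0.19,0]])

```text
time_s: 20.65
tcp_pos: [0.4384, 0.2785, 0.5342]
ee_rot: [[0.897, -0.363, 0.251], [-0.44, -0.789, 0.429], [0.043, -0.495, -0.868]]
wrist_force: [0.6, 0.0, 0.6]
gripper_width: 1.003
gripper_force: 0.0
```

>>> jog_arm(increments=[[0.69,0.98,-0.19,0],[0.69,0.98,-0.19,0],[0.69,0.98,-0.19,0],[0.69,0.98,-0.19,0],[0.69,0.98,-0.19,0],[0.69,0.98,-0.19,0],[0.69,0.98,-0.19,0],[0.69,0.98,-0.19,0],[0.69,0.98,-0.19,0],[0.69,0.98,-0.19,0]])

```text
time_s: 21.65
tcp_pos: [0.4813, 0.0472, 0.4762]
ee_rot: [[0.897, -0.363, 0.252], [-0.44, -0.79, 0.427], [0.044, -0.494, -0.868]]
wrist_force: [1.0, -0.1, -0.2]
gripper_width: 0.998
gripper_force: 0.0
```

>>> jog_arm(increments=[[0.69,0.98,-0.19,0],[0.69,0.98,-0.19,0],[0.69,0.98,-0.19,0],[0.69,0.98,-0.19,0],[0.21,0.98,0,0],[0.21,0.98,0,0],[0.21,0.98,0,0],[0.21,0.98,0,0],[0.21,0.98,0,0],[0.21,0.98,0,0]])

```text
time_s: 22.65
tcp_pos: [0.4782, -0.149, 0.3958]
ee_rot: [[0.897, -0.363, 0.252], [-0.44, -0.791, 0.426], [0.044, -0.493, -0.869]]
wrist_force: [0.7, 0.7, -0.2]
gripper_width: 0.998
gripper_force: 0.0
```

```bash
python3 - <<'E'
from h import *
s=sense();print(s["joints"],s["ee_rot"])
for c in("top","scene"):
    eyes.capture(c)
    for d in eyes.outline_of(c,"catch_box")[:1]:
        x,v=fit(BOX,[.495,-.31,1.1],[(d["mask"].astype(np.float32),cal(c))]);print(c,d["conf"],x,np.degrees(x[2]),v)
        G=pose(g,x); go(G-.12*s["ee_rot"][:,2]); go(G)
E
```

```text
[-17.1686   4.6856   4.6376 -28.9867 -83.3793  83.4439] [[ 0.897  -0.3634  0.2516]
 [-0.4398 -0.7906  0.4261]
 [ 0.044  -0.4929 -0.869 ]]
top 0.9 [ 0.4913 -0.3181  1.0514] 60.2390233362048 0.3081466555595398
t 22.75 tcp [ 0.4779 -0.1496  0.3943] units xyz (before turn) [ 3.4649 17.3809 -0.4831] turn 0
t 22.75 tcp [ 0.4779 -0.1496  0.3943] units xyz (before turn) [ 3.4781 17.3763  5.5169] turn 0
scene 0.95 [ 0.4956 -0.3132  1.137 ] 65.14511147651778 0.9434952735900879
t 22.85 tcp [ 0.4786 -0.1484  0.3957] units xyz (before turn) [ 3.9369 17.2275 -0.2926] turn 0
t 22.85 tcp [ 0.4786 -0.1484  0.3957] units xyz (before turn) [ 3.9413 17.2285  5.7074] turn 0
```

>>> jog_arm(increments=[[0.22,1,0,0],[0.22,1,0,0],[0.22,1,0,0],[0.22,1,0,0],[0.22,1,0,0],[0.22,1,0,0],[0.22,1,0,0],[0.22,1,0,0],[0.22,1,0,0],[0.22,1,0,0]])

```text
time_s: 23.85
tcp_pos: [0.4458, -0.3258, 0.299]
ee_rot: [[0.898, -0.363, 0.251], [-0.439, -0.791, 0.426], [0.044, -0.492, -0.869]]
wrist_force: [0.1, 0.5, 0.2]
gripper_width: 1.001
gripper_force: 0.0
```

>>> jog_arm(increments=[[0.22,1,0,0],[0.22,1,0,0],[0.22,1,0,0],[0.22,1,0,0],[0.22,1,0,0],[0.22,1,0,0],[0.22,1,0,0],[0,0.2,0,0]])

```text
time_s: 24.65
tcp_pos: [0.4194, -0.4549, 0.2258]
ee_rot: [[0.896, -0.368, 0.248], [-0.442, -0.788, 0.429], [0.038, -0.494, -0.869]]
wrist_force: [0.3, 0.4, -0.5]
gripper_width: 1.001
gripper_force: 0.0
```

```bash
python3 - <<'E'
from h import *
x=[.494,-.3127,np.radians(64.8)]
s=sense(); print(s["ee_rot"]); im=eyes.capture("wrist"); C=cal("wrist",s)
for P in BOX:
    h=cv2.convexHull(np.round(proj(pose(P,x),C)).astype(np.int32)); cv2.polylines(im,[h],True,(0,0,255),1)
cv2.imwrite("pics/w2.png",im); go(pose(g,x))
E
```

```text
[[ 0.8963 -0.3675  0.2483]
 [-0.4419 -0.788   0.4287]
 [ 0.0381 -0.4939 -0.8687]]
t 24.7 tcp [ 0.4194 -0.4545  0.2262] units xyz (before turn) [ 0.1209 -0.1035  5.5999] turn 0
```

View pics/w2.png

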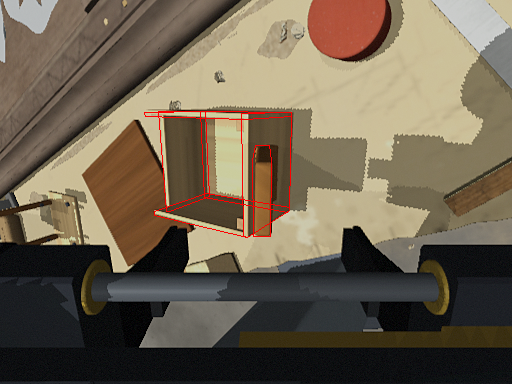

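>>> jog_arm(increments=[[0,0,0.93,0],[0,0,0.93,0],[0,0,0.93,0],[0,0,0.93,0],[0,0,0.93,0],[0,0,0.93,0]])

```text
time_s: 25.3
tcp_pos: [0.4487, -0.4049, 0.1315]
ee_rot: [[0.897, -0.364, 0.25], [-0.439, -0.79, 0.427], [0.043, -0.493, -0.869]]
wrist_force: [-0.2, -0.9, 0.5]
gripper_width: 1.003
gripper_force: 0.0
```

>>> jog_arm(increments=[[0,0,0,0],[0,0,0,0],[0,0,0,0],[0,0,0,0],[0,0,0,0],[0,0,0,0],[0,0,0,0],[0,0,0,0],[0,0,0,0]], grip=5)

```text
time_s: 26.2
tcp_pos: [0.4481, -0.4054, 0.1313]
ee_rot: [[0.897, -0.365, 0.249], [-0.44, -0.79, 0.427], [0.041, -0.493, -0.869]]
wrist_force: [0.5, 0.3, -0.1]
gripper_width: 0.262
gripper_force: 0.0
```

```bash
python3 - <<'E'
from h import *
s=sense();print(s["wrist_force"],s["moment"],s["gripper_force"],s["gripper_width"]*87,s["tcp_pos"],s["ee_rot"])
PARTS=TR+ARMS+FOOT+[bx(38,54,-45,-35,0,210),bx(38,54,35,45,0,210),bx(39,49,-45,45,320,333),bx(39,49,-45,-38,190,333),bx(39,49,38,45,190,333)]
ims=[]
for c in("top","scene"):
    im=eyes.capture(c); im=cv2.resize(im,None,fx=4,fy=4,interpolation=cv2.INTER_CUBIC)
    for P in TR+ARMS+FOOT+PARTS[-3:]:
        q=proj(pose(P,[.533,.1745,np.radians(64.5)]),cal(c)); cv2.polylines(im,[cv2.convexHull(np.round((q+.5)*4).astype(np.int32))],True,(0,0,255),1)
    u=(proj(np.array([[.54,.18,.15]]),cal(c))[0]*4).astype(int); ims.append(im[u[1]-200:u[1]+220,u[0]-200:u[0]+200])
cv2.imwrite("pics/ch.png",np.hstack(ims))
E
```

```text
[ 0.4735  0.341  -0.1053] [-0.9424  0.6124  0.0124] 0.0 22.823771983061274 [ 0.4481 -0.4054  0.1313] [[ 0.8971 -0.3648  0.2494]
 [-0.44   -0.7898  0.4273]
 [ 0.0411 -0.493  -0.869 ]]
```

View pics/ch.png

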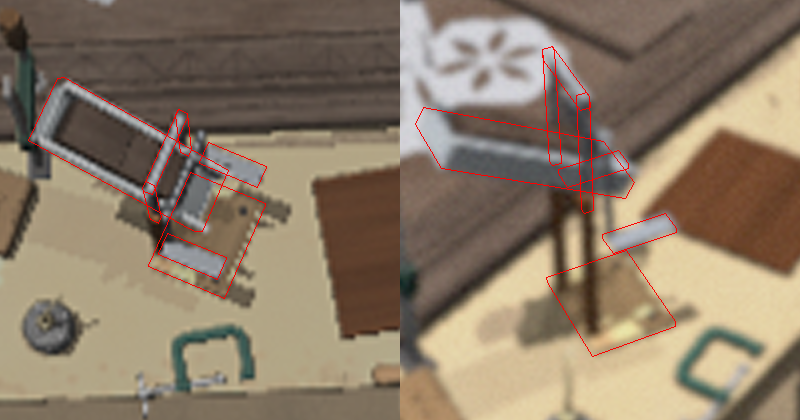

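>>> jog_arm(increments=[[0,0,0,0],[0,0,0,0],[0,0,0,0],[0,0,0,0]])

```text
time_s: 26.7
tcp_pos: [0.4484, -0.4055, 0.1314]
ee_rot: [[0.897, -0.365, 0.25], [-0.44, -0.79, 0.427], [0.042, -0.493, -0.869]]
wrist_force: [0.1, -1.1, 0.3]
gripper_width: 0.162
gripper_force: 29.9
```

>>> jog_arm(increments=[[0.02,-0.25,-0.43,0],[0.02,-0.25,-0.43,0],[0.02,-0.25,-0.43,0],[0,0,0,0]])

```text
time_s: 27.1
tcp_pos: [0.4488, -0.4058, 0.1635]
ee_rot: [[0.897, -0.363, 0.252], [-0.439, -0.792, 0.425], [0.045, -0.491, -0.87]]
wrist_force: [0.7, 0.1, -1.5]
gripper_width: 0.159
gripper_force: 29.9
```

```bash
python3 - <<'E'
from h import *
s=sense();print(s["wrist_force"],s["moment"],s["gripper_force"],s["gripper_width"]*87,s["tcp_pos"])
eyes.capture("scene")
d=eyes.outline_of("scene","catch_box")[0]
for z in(.02,.025,.03,.035):
    x,v=fit(BOX,[.494,-.3127,1.13],[(d["mask"].astype(np.float32),cal("scene"))],z);print(z,x,np.degrees(x[2]),v,pose(g,x,z))
E
```

```text
[ 0.7223  0.1438 -1.5011] [-1.3718  0.8407 -0.0635] 29.933764175511897 13.849910777955083 [ 0.4488 -0.4058  0.1635]
0.02 [ 0.5036 -0.3241  1.1106] 63.63021474017799 0.9007224440574646 [ 0.4579 -0.4164  0.15  ]
0.025 [ 0.5002 -0.3186  1.1074] 63.44737421450253 0.8971248865127563 [ 0.4542 -0.4108  0.155 ]
0.03 [ 0.4968 -0.3117  1.0953] 62.75842175459638 0.8919944167137146 [ 0.4496 -0.4033  0.16  ]
0.035 [ 0.4937 -0.3053  1.0785] 61.7945475839099 0.8865790963172913 [ 0.445  -0.3961  0.165 ]
```

>>> jog_arm(increments=[[-0.25,-0.5,0.27,0],[-0.49,-1,0.54,0],[-0.49,-1,0.54,0],[-0.49,-1,0.54,0],[-0.49,-1,0.54,0],[-0.49,-1,0.54,0],[-0.49,-1,0.54,0],[-0.49,-1,0.54,0],[-0.49,-1,0.54,0],[-0.49,-1,0.54,0]])

```text
time_s: 28.2
tcp_pos: [0.4586, -0.1681, 0.1614]
ee_rot: [[0.897, -0.365, 0.248], [-0.44, -0.789, 0.428], [0.039, -0.493, -0.869]]
wrist_force: [0.6, -0.8, -2.1]
gripper_width: 0.157
gripper_force: 29.9
```

>>> jog_arm(increments=[[-0.49,-1,0.54,0],[-0.49,-1,0.54,0],[-0.49,-1,0.54,0],[-0.49,-1,0.54,0],[-0.37,-0.75,0.4,0],[-0.25,-0.5,0.27,0],[0,0,0,0]])

```text
time_s: 28.9
tcp_pos: [0.4641, -0.0382, 0.162]
ee_rot: [[0.898, -0.363, 0.247], [-0.437, -0.79, 0.429], [0.039, -0.493, -0.869]]
wrist_force: [-0.8, 0.6, -1.8]
gripper_width: 0.155
gripper_force: 29.9
```

```bash
python3 - <<'E'
from h import *
s=sense();print(s["wrist_force"],s["moment"],s["gripper_force"],s["tcp_pos"])
go([.469,.0377,.1625]); R=s["ee_rot"]; y=R[:,1]; print(R,np.degrees(np.arctan2(-y[1],-y[0])))
z=s["tcp_pos"][2]-.1313; yaw=np.arctan2(-y[1],-y[0]); c=s["tcp_pos"]-[*(.103*np.array([-np.cos(yaw),-np.sin(yaw)])),.1313]; print(c); c=s["tcp_pos"][:2]+.103*np.array([np.cos(yaw),np.sin(yaw)])
ims=[]
for cn in("top","scene"):
    im=eyes.capture(cn); im=cv2.resize(im,None,fx=4,fy=4,interpolation=cv2.INTER_CUBIC)
    for P in ARMS: cv2.polylines(im,[cv2.convexHull(np.round((proj(pose(P,[.533,.1745,np.radians(64.5)]),cal(cn))+.5)*4).astype(np.int32))],True,(0,0,255),1)
    for P in BOX: cv2.polylines(im,[cv2.convexHull(np.round((proj(pose(P,[*c,yaw],z),cal(cn))+.5)*4).astype(np.int32))],True,(0,255,0),1)
    u=(proj(np.array([[.52,.14,.12]]),cal(cn))[0]*4).astype(int); ims.append(im[u[1]-220:u[1]+200,u[0]-200:u[0]+200])
cv2.imwrite("pics/pre.png",np.hstack(ims))
E
```

```text
[-0.7597  0.6294 -1.7555] [-1.3228  0.878   0.    ] 29.934814050793648 [ 0.4641 -0.0382  0.162 ]
t 28.9 tcp [ 0.4641 -0.0382  0.162 ] units xyz (before turn) [-1.4407 -3.1009  1.6653] turn 0
[[ 0.8985 -0.3632  0.2466]
 [-0.4373 -0.7904  0.429 ]
 [ 0.0391 -0.4933 -0.869 ]] 65.31686477914394
[0.5072 0.0554 0.0307]
```

View pics/pre.png

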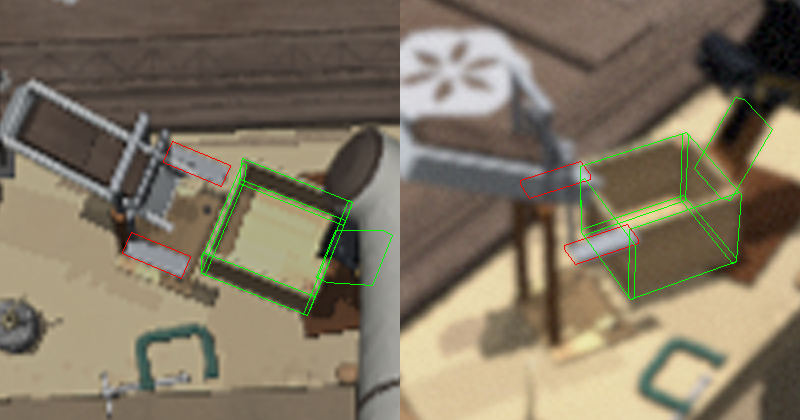

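>>> jog_arm(increments=[[-0.36,-0.78,0.42,0],[-0.36,-0.78,0.42,0],[-0.36,-0.78,0.42,0],[-0.36,-0.77,0.42,0],[0,0,0,0]])

```text
time_s: 29.5
tcp_pos: [0.4703, 0.0369, 0.1623]
ee_rot: [[0.898, -0.364, 0.248], [-0.438, -0.79, 0.428], [0.04, -0.493, -0.869]]
wrist_force: [0.1, -0.3, -3.0]
gripper_width: 0.159
gripper_force: 29.9
```

>>> jog_arm(increments=[[0.02,-0.25,-0.43,0],[0.02,-0.25,-0.43,0],[0.02,-0.25,-0.43,0],[0,0,0,0]])

```text
time_s: 29.9
tcp_pos: [0.4712, 0.0355, 0.1939]
ee_rot: [[0.897, -0.364, 0.251], [-0.44, -0.79, 0.427], [0.043, -0.493, -0.869]]
wrist_force: [0.1, -0.3, -3.4]
gripper_width: 0.154
gripper_force: 30.0
```

>>> jog_arm(increments=[[0.02,-0.25,-0.43,0],[0.02,-0.25,-0.43,0],[0,0,0,0]])

```text
time_s: 30.2
tcp_pos: [0.4713, 0.0362, 0.2138]
ee_rot: [[0.897, -0.363, 0.251], [-0.439, -0.79, 0.427], [0.043, -0.494, -0.869]]
wrist_force: [-0.1, -0.0, -3.9]
gripper_width: 0.16
gripper_force: 30.0
```

```bash
python3 - <<'E'
from h import *
s=sense();print(s["wrist_force"],s["moment"],s["gripper_force"],s["tcp_pos"])
y=s["ee_rot"][:,1]; yaw=np.arctan2(-y[1],-y[0]); z=s["tcp_pos"][2]-.1313; c=s["tcp_pos"][:2]+.103*np.array([np.cos(yaw),np.sin(yaw)])
ims=[]
for cn in("top","scene"):
    im=eyes.capture(cn); im=cv2.resize(im,None,fx=4,fy=4,interpolation=cv2.INTER_CUBIC)
    for P in ARMS: cv2.polylines(im,[cv2.convexHull(np.round((proj(pose(P,[.533,.1745,np.radians(64.5)],z+.1-.148),cal(cn))+.5)*4).astype(np.int32))],True,(0,0,255),1)
    for P in BOX: cv2.polylines(im,[cv2.convexHull(np.round((proj(pose(P,[*c,yaw],z),cal(cn))+.5)*4).astype(np.int32))],True,(0,255,0),1)
    u=(proj(np.array([[.52,.14,.12]]),cal(cn))[0]*4).astype(int); ims.append(im[u[1]-220:u[1]+200,u[0]-200:u[0]+200])
cv2.imwrite("pics/up.png",np.hstack(ims))
E
```

```text
[-0.1222 -0.0491 -3.9259] [-1.7792  1.185  -0.057 ] 29.956878977827728 [0.4713 0.0362 0.2138]
```

View pics/up.png

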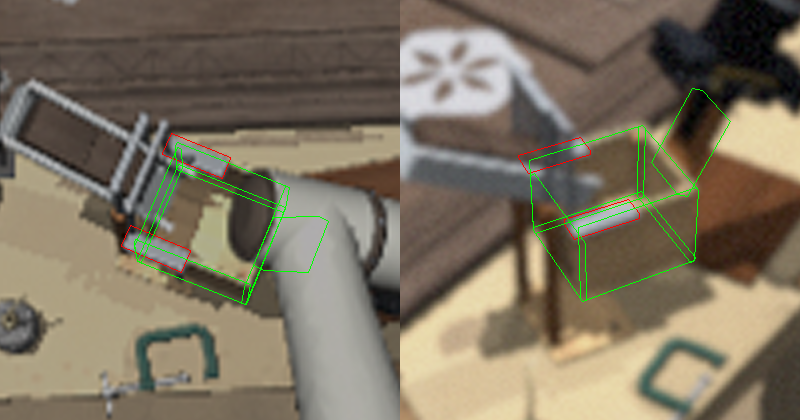

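>>> jog_arm(increments=[[0.01,-0.12,-0.22,0],[0.01,-0.12,-0.22,0],[0,-0.05,-0.09,0],[0,0,0,0]])

```text
time_s: 30.7
tcp_pos: [0.4709, 0.0362, 0.2248]
ee_rot: [[0.897, -0.364, 0.25], [-0.44, -0.79, 0.427], [0.042, -0.493, -0.869]]
wrist_force: [-0.4, -0.7, -3.5]
gripper_width: 0.157
gripper_force: 30.0
```

>>> jog_arm(increments=[[0,-0.03,-0.05,0],[0,-0.03,-0.05,0],[0,0,0,0]])

```text
time_s: 31.0
tcp_pos: [0.4708, 0.0363, 0.2267]
ee_rot: [[0.897, -0.365, 0.249], [-0.44, -0.79, 0.427], [0.041, -0.493, -0.869]]
wrist_force: [1.5, 1.9, -10.4]
gripper_width: 0.158
gripper_force: 29.9
```

>>> jog_arm(increments=[[0,0,0,0],[0,0,0,0],[0,0,0,0],[0,0,0,0],[0,0,0,0]])

```text
time_s: 31.5
tcp_pos: [0.4705, 0.0363, 0.2264]
ee_rot: [[0.897, -0.365, 0.248], [-0.44, -0.79, 0.427], [0.04, -0.493, -0.869]]
wrist_force: [-0.8, -0.4, -7.5]
gripper_width: 0.156
gripper_force: 30.0
```

```bash
python3 - <<'E'
from h import *
s=sense();print(s["wrist_force"],s["moment"],s["tcp_pos"])
ims=[]
for cn in("top","scene"):
    im=eyes.capture(cn); im=cv2.resize(im,None,fx=4,fy=4,interpolation=cv2.INTER_CUBIC)
    u=(proj(np.array([[.52,.14,.12]]),cal(cn))[0]*4).astype(int); ims.append(im[u[1]-220:u[1]+200,u[0]-200:u[0]+200])
cv2.imwrite("pics/up2.png",np.hstack(ims))
E
```

```text
[-0.8068 -0.3514 -7.5295] [-2.5775  1.9185  0.1054] [0.4705 0.0363 0.2264]
```

```bash
python3 - <<'E'
from h import *
for cn in("scene","top"):
    eyes.capture(cn)
    for d in eyes.spot_in(cn,"block_1_mid"): 
        p=np.array(d["centre"])-[.533,.1745,0]; a=np.radians(64.5); print(cn,round(d["conf"],2),np.round(d["centre"],3),"chute frame",np.round([p[0]*np.cos(a)+p[1]*np.sin(a),-p[0]*np.sin(a)+p[1]*np.cos(a),p[2]],3))
# trough colour along the slope, before and now
a=cv2.imread("pics/t0.png"); b=eyes.capture("top")
for s_ in np.arange(.02,.21,.02):
    for h in (.04,.003):
        q=proj(pose((L+s_*u+h*n)[None],[.533,.1745,np.radians(64.5)]),cal("top"))[0].round().astype(int); print(round(s_,2),h,a[q[1],q[0]],b[q[1],q[0]])
s=sense();print(s["wrist_force"])
E
```

```text
scene 0.63 [0.49  0.095 0.171] chute frame [-0.09   0.005  0.171]
0.02 0.04 [138 141 141] [108 108 108]
0.02 0.003 [115 113 110] [162 161 159]
0.04 0.04 [112 110 107] [177 176 174]
0.04 0.003 [80 79 79] [76 73 72]
0.06 0.04 [50 56 66] [164 160 157]
0.06 0.003 [51 59 70] [168 168 169]
0.08 0.04 [101 100  98] [115 113 111]
0.08 0.003 [59 66 80] [175 175 175]
0.1 0.04 [58 66 77] [173 172 172]
0.1 0.003 [67 75 88] [173 172 170]
0.12 0.04 [61 69 82] [172 172 169]
0.12 0.003 [58 65 76] [172 172 168]
0.14 0.04 [55 62 73] [172 171 167]
0.14 0.003 [61 68 81] [172 171 166]
0.16 0.04 [58 65 76] [172 171 166]
0.16 0.003 [66 73 85] [171 170 165]
0.18 0.04 [60 68 80] [171 172 167]
0.18 0.003 [64 73 86] [174 173 168]
0.2 0.04 [38 44 52] [107 105 101]
0.2 0.003 [118 116 112] [112 111 107]
[-0.8353 -0.1551 -7.6808]
```

>>> jog_arm(increments=[[0,-0.025,-0.045,0],[0,0,0,0]])

```text
time_s: 32.05
tcp_pos: [0.4709, 0.0363, 0.228]
ee_rot: [[0.897, -0.365, 0.25], [-0.44, -0.79, 0.427], [0.041, -0.493, -0.869]]
wrist_force: [-1.0, -0.1, -7.5]
gripper_width: 0.161
gripper_force: 30.0
```

>>> jog_arm(increments=[[0,-0.025,-0.045,0],[0,0,0,0]])

```text
time_s: 32.25
tcp_pos: [0.4708, 0.0365, 0.2285]
ee_rot: [[0.897, -0.365, 0.249], [-0.44, -0.79, 0.427], [0.041, -0.493, -0.869]]
wrist_force: [1.7, 0.3, -10.2]
gripper_width: 0.161
gripper_force: 30.0
```

View pics/up2.png

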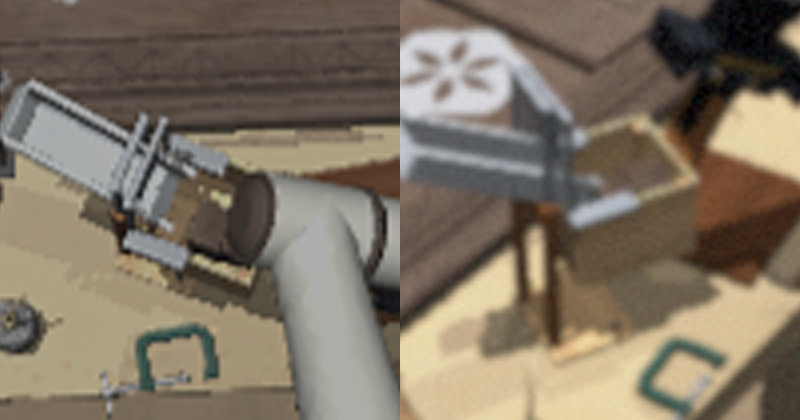

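>>> jog_arm(increments=[[-0.01,0.12,0.2,0],[-0.02,0.2,0.36,0],[-0.02,0.2,0.36,0],[-0.02,0.2,0.36,0],[-0.02,0.2,0.36,0],[-0.02,0.2,0.36,0],[-0.02,0.2,0.36,0],[-0.02,0.2,0.36,0],[-0.02,0.2,0.36,0],[0,0,0,0]])

```text
time_s: 33.25
tcp_pos: [0.47, 0.037, 0.157]
ee_rot: [[0.897, -0.366, 0.248], [-0.44, -0.79, 0.427], [0.039, -0.492, -0.87]]
wrist_force: [-0.8, -0.5, -4.5]
gripper_width: 0.158
gripper_force: 30.0
```

```bash
python3 - <<'E'
from h import *
go([.4708,-.1565,.165]); go([.4708,-.1565,.1405]);s=sense();print(s["wrist_force"])
eyes.capture("scene")
for d in eyes.spot_in("scene","block_1_mid"):print(d)
eyes.capture("scene")
for d in eyes.spot_in("scene","gate"):print(d)
E
```

```text
t 33.25 tcp [0.47  0.037 0.157] units xyz (before turn) [ 4.3093  7.4265 -4.4725] turn 0
t 33.25 tcp [0.47  0.037 0.157] units xyz (before turn) [ 4.2615  8.0295 -3.4073] turn 0
[-0.8135 -0.5083 -4.5251]
{'centre': [0.4158, 0.3849, 0.0394], 'conf': 0.72}
{'centre': [0.4911, 0.095, 0.1014], 'conf': 0.61}
{'centre': [0.4943, 0.2064, 0.1839], 'conf': 0.56}
{'centre': [0.4814, 0.1231, 0.0948], 'conf': 0.46}
```

>>> jog_arm(increments=[[0.24,0.41,-0.25,0],[0.48,0.82,-0.5,0],[0.48,0.82,-0.5,0],[0.48,0.82,-0.5,0],[0.48,0.82,-0.5,0],[0.48,0.82,-0.5,0],[0.48,0.82,-0.5,0],[0.48,0.82,-0.5,0],[0.48,0.82,-0.5,0],[0.24,0.41,-0.25,0]])

```text
time_s: 34.45
tcp_pos: [0.4723, -0.1587, 0.1677]
ee_rot: [[0.896, -0.366, 0.252], [-0.442, -0.79, 0.425], [0.044, -0.492, -0.869]]
wrist_force: [-0.1, -0.4, -4.3]
gripper_width: 0.155
gripper_force: 30.0
```

>>> jog_arm(increments=[[0,0,0,0],[0,0,0,0]])

```text
time_s: 34.65
tcp_pos: [0.4716, -0.1558, 0.1672]
ee_rot: [[0.897, -0.365, 0.25], [-0.44, -0.789, 0.428], [0.041, -0.494, -0.869]]
wrist_force: [0.3, 0.4, -4.7]
gripper_width: 0.163
gripper_force: 30.0
```

```bash
python3 - <<'E'
from h import *
go([.4708,-.1565,.1405]);s=sense();print(s["wrist_force"],s["moment"],s["ee_rot"])
im=eyes.capture("scene")
M=eyes.outline_of("scene","catch_box")[0]["mask"].astype(np.float32)
for z in(.02,.025,.03):
    x,v=fit(BOX,[.514,-.063,1.13],[(M,cal("scene"))],z);print(z,x,np.degrees(x[2]),v)
# arm height: brightness of image vs first picture near the front arm
a=cv2.imread("pics/s0.png").astype(float)
for P in ARMS:
    for dz in(0,.02,.047):
        q=proj(pose(P.mean(0)[None],[.533,.1745,np.radians(64.5)],dz),cal("scene"))[0].round().astype(int); print(dz,q,a[q[1],q[0]],im[q[1],q[0]])
E
```

```text
t 34.65 tcp [ 0.4716 -0.1558  0.1672] units xyz (before turn) [-0.0737  0.6998  1.1355] turn 0
[ 0.2542  0.4425 -4.6662] [-1.7586  1.0805  0.0238] [[ 0.8968 -0.3652  0.2496]
 [-0.4404 -0.7893  0.4277]
 [ 0.0408 -0.4936 -0.8688]]
0.02 [ 0.5277 -0.0746  1.1275] 64.60256570821613 0.8123913407325745
0.025 [ 0.5245 -0.0705  1.1288] 64.6764466918622 0.8094096183776855
0.03 [ 0.5211 -0.0651  1.1135] 63.80010020950862 0.8081372976303101
0 [242 204] [193. 182. 179.] [195 187 181]
0.02 [242 200] [139. 169. 193.] [145 172 196]
0.047 [242 195] [162. 208. 227.] [170 216 232]
0 [230 188] [89. 87. 83.] [91 86 85]
0.02 [230 184] [60. 59. 58.] [68 64 65]
0.047 [230 179] [82. 80. 79.] [83 82 81]
```

>>> jog_arm(increments=[[-0.01,0.14,0.24,0],[-0.01,0.14,0.24,0],[-0.01,0.13,0.24,0],[-0.01,0.1,0.18,0],[0,0,0,0]])

```text
time_s: 35.25
tcp_pos: [0.4714, -0.1558, 0.1455]
ee_rot: [[0.897, -0.366, 0.248], [-0.44, -0.789, 0.428], [0.039, -0.493, -0.869]]
wrist_force: [1.2, -0.1, -4.1]
gripper_width: 0.156
gripper_force: 30.0
```

>>> jog_arm(increments=[[0,0.05,0.09,0],[0,0.05,0.09,0],[0,0,0,0]])

```text
time_s: 35.55
tcp_pos: [0.4719, -0.1561, 0.1422]
ee_rot: [[0.897, -0.365, 0.249], [-0.44, -0.79, 0.427], [0.041, -0.493, -0.869]]
wrist_force: [-0.1, 0.3, -4.3]
gripper_width: 0.158
gripper_force: 30.0
```

>>> jog_arm(increments=[[0,0.03,0.05,0],[0,0.03,0.05,0],[0,0,0,0]])

```text
time_s: 35.85
tcp_pos: [0.4724, -0.1565, 0.1409]
ee_rot: [[0.897, -0.364, 0.25], [-0.44, -0.79, 0.427], [0.042, -0.493, -0.869]]
wrist_force: [-1.5, -2.3, 0.6]
gripper_width: 0.159
gripper_force: 30.0
```

>>> jog_arm(increments=[[0,0.03,0.05,0],[0,0,0,0]])

```text
time_s: 36.05
tcp_pos: [0.4729, -0.157, 0.1402]
ee_rot: [[0.897, -0.364, 0.252], [-0.44, -0.79, 0.426], [0.044, -0.493, -0.869]]
wrist_force: [-1.9, -4.5, 4.5]
gripper_width: 0.159
gripper_force: 30.0
```

>>> jog_arm(increments=[[0,0,0,0],[0,0,0,0],[0,0,0,0],[0,0,0,0],[0,0,0,0],[0,0,0,0],[0,0,0,0]], grip=70)

```text
time_s: 36.75
tcp_pos: [0.4721, -0.1562, 0.1388]
ee_rot: [[0.897, -0.365, 0.249], [-0.44, -0.79, 0.427], [0.041, -0.493, -0.869]]
wrist_force: [0.5, 0.4, 0.3]
gripper_width: 0.712
gripper_force: 0.0
```

>>> jog_arm(increments=[[0,0,-0.5,0],[0,0,-1,0],[0,0,-1,0],[0,0,-1,0],[0,0,-1,0],[0,0,-1,0],[0,0,-1,0],[0,0,-1,0],[0,0,0,0],[0,0,0,0]])

```text
time_s: 37.75
tcp_pos: [0.4345, -0.2203, 0.2695]
ee_rot: [[0.897, -0.365, 0.25], [-0.441, -0.79, 0.427], [0.042, -0.493, -0.869]]
wrist_force: [-0.6, 1.0, -0.3]
gripper_width: 0.8
gripper_force: 0.0
```

```bash
python3 - <<'E'
from h import *
s=sense();print(s["time_s"],s["wrist_force"],s["tcp_pos"],s["gripper_width"])
for c in("scene","top"):
    eyes.capture(c); M=eyes.outline_of(c,"catch_box")[0]["mask"].astype(np.float32)
    x,v=fit(BOX,[.514,-.063,1.13],[(M,cal(c))],.009);print(c,x,np.degrees(x[2]),v)
    p=np.array([[.068,.062],[.068,-.062],[-.068,.062],[-.068,-.062]]);a=np.radians(7.2)
    print([(np.array([[np.cos(a),np.sin(a)],[-np.sin(a),np.cos(a)]])@(pose(np.array([[*q,0]]),x)[0,:2]-[.514,-.0636])).round(3) for q in p])
    for d in eyes.spot_in(c,"block_1_mid")[:3]:print(d)
    for n_ in("g_clamp","dust_brush","oil_can"):
        for d in eyes.spot_in(c,n_)[:1]:print(n_,d)
E
```

```text
37.75 [-0.6297  0.9765 -0.3235] [ 0.4345 -0.2203  0.2695] 0.8004892975624623
scene [ 0.5196 -0.0628  1.124 ] 64.39965581171445 0.8597994446754456
[array([-0.01 ,  0.091]), array([0.095, 0.024]), array([-0.083, -0.023]), array([ 0.021, -0.091])]
g_clamp {'centre': [0.3777, 0.2036, 0.0041], 'conf': 0.54}
dust_brush {'centre': [0.3526, -0.1382, 0.0131], 'conf': 0.71}
oil_can {'centre': [0.4166, 0.385, 0.0406], 'conf': 0.54}
top [ 0.514 -0.063  1.13 ] 64.74423084978302 -0.0
[array([-0.016,  0.091]), array([0.089, 0.025]), array([-0.089, -0.024]), array([ 0.016, -0.09 ])]
{'centre': [0.486, -0.091, 0.0866], 'conf': 0.51}
{'centre': [0.5618, 0.2145, 0.2283], 'conf': 0.46}
g_clamp {'centre': [0.3762, 0.2, 0.0107], 'conf': 0.72}
dust_brush {'centre': [0.3569, -0.1336, 0.0113], 'conf': 0.58}
```

```bash
python3 -c "
from station import r
print(r.finish_job())"
```

```text
the job is handed in; nothing more can be done
None
```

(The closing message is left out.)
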